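# Nest the square planters on the bat

## Task

Nest the three square pots in size order on the round bat: the white pot inside the terracotta one, which stays on its bat, and the blue pot, which has fallen on its side, upright inside the white one, each fully down on the floor of the pot around it. They are brittle, so set them down gently, and leave the jars, vase, bowl, rib and brush where they are.

Things in the scene. Friction and masses are not known exactly. Their poses are not given: they have to be found in the camera images.
- bat: Round plywood throwing bat, 200 mm diameter, 12 mm thick, fixed flat on the table; the wide pot stands on it. Origin: centre of its underside, on the table.
- wide_pot: Widest of three square, tapered, open slab-built pots: terracotta, white bands, 75 mm tall, outside 114 mm square at the rim, 96 mm at the foot, walls 8 mm, floor 10 mm thick (inside 80 mm square at the floor, 98 mm at the rim). Stands upright, loose, on the bat. About 0.6 kg. Origin: centre of its underside; z along its axis to the mouth, x and y square to its sides.
- middle_pot: Middle pot, same shape: white, dark bands, 100 mm tall, outside 92 mm square at the rim, 72 mm at the foot, walls 8 mm, floor 10 mm (inside 56 mm square at the floor, 76 mm at the rim). Starts upright on the table. Seated: 4 mm play per side, rim 35 mm above the wide pot's. About 0.5 kg. Origin: centre of its underside; z along its axis to the mouth, x and y square to its sides.
- narrow_pot: Narrow pot, same shape: blue, white bands, 112 mm tall, outside 66 mm square at the rim, 48 mm at the foot, walls 8 mm, floor 10 mm. Starts lying on a flat side, mouth towards the robot or sideways. Seated: 4 mm play per side, rim 22 mm above the middle pot's. About 0.35 kg. Origin: on its axis, 56 mm from underside and rim; z along its axis to the mouth, x and y square to its sides.
- table: Grey work table, top at height 0, fixed. Behind the working area and at its sides stand a rolling pin, banding wheel, tool crock, scale, bucket, tub and clay block, all fixed.
- jar_green: Green glaze jar with a white lid, loose, 60 mm diameter, 85 mm tall. Not part of the job. Origin: centre of its underside.
- jar_yellow: Yellow glaze jar with a black lid, loose, 60 mm diameter, 85 mm tall. Not part of the job. Origin: centre of its underside.
- vase: Cream bottle vase, loose, 64 mm at its widest, 120 mm tall. Not part of the job. Origin: centre of its underside.
- bowl: Amber round bowl, loose, 80 mm across the rim, 40 mm tall. Not part of the job. Origin: centre of its underside.
- rib: Round wooden potter's rib, a disc lying flat, loose, 68 mm diameter, 8 mm thick. Not part of the job. Origin: centre of its underside.
- brush: Glaze brush lying flat along its x axis, loose, about 170 mm long, under 30 mm high. Not part of the job. Origin: middle of its length, on the table.
There are look-alikes about, which are no part of the job. Of the things that look like the narrow_pot, take the one that is farthest to the robot's left at the start.

How it is judged:
At the end, for the whole second after the job is handed in: The terracotta pot stands upright on the bat (its axis within 45 mm of the bat's centre); the white pot is seated on its floor and the blue pot on the white one's floor (within about 3 mm of full depth, axes within 10 mm, all upright within 0.06 rad), mouths up and at rest (z of wide_pot in the frame of bat between 0.009 and 0.015 m and horizontal distance between wide_pot and bat below 0.045 m and angle between each of wide_pot, middle_pot, narrow_pot's own z axis and vertical below 0.06 rad and z of middle_pot in the frame of wide_pot between 0.007 and 0.0135 m and horizontal distance between middle_pot and wide_pot below 0.01 m and z of narrow_pot in the frame of middle_pot between 0.063 and 0.0695 m and horizontal distance between narrow_pot and middle_pot below 0.01 m and linear speed of each of wide_pot, middle_pot, narrow_pot below 0.01 m/s); the robot touches nothing.
It fails at once if a pot is dropped: it moves faster than 0.5 m/s while the fingers do not hold it ((linear speed of narrow_pot above 0.5 m/s and contact force between the fingers and narrow_pot below 0.5 N) or (linear speed of middle_pot above 0.5 m/s and contact force between the fingers and middle_pot below 0.5 N and contact force between the fingers and narrow_pot below 0.5 N)).
It fails at once if a pot is knocked or banged down: more than 60 N between two pots, or between the table or bat and a pot that the fingers do not hold (contact force between any of middle_pot, narrow_pot and wide_pot above 60 N or contact force between narrow_pot and middle_pot above 60 N or (contact force between middle_pot and table above 60 N and contact force between the fingers and middle_pot below 1 N) or (contact force between middle_pot and bat above 60 N and contact force between the fingers and middle_pot below 1 N) or (contact force between narrow_pot and table above 60 N and contact force between the fingers and narrow_pot below 1 N) or (contact force between narrow_pot and bat above 60 N and contact force between the fingers and narrow_pot below 1 N)).
It fails at once if a bystander is moved more than 20 mm or tipped over (angle between any of jar_green, jar_yellow, vase, bowl's own z axis and vertical above 0.5 rad or distance of any of jar_green, jar_yellow, vase, bowl, rib, brush from where it was at the start of the episode above 0.02 m).
It also fails if it takes over 72 s, if anything falls off the work surface, if the arm or the gripper's body presses on something with over 40 N, if the wrist force passes 120 N, or if a joint passes its speed limit or range.

## Robot

A 6-joint arm with a two-finger parallel gripper is mounted at the origin on the work surface. World frame = base frame: x ahead of the robot, y to its left, z up, the work surface at z = 0. Lengths are in m, angles in rad, forces in N, time in s.
With the tool pointing down it reaches from about 0.25 to 0.775 m from the base axis. Payload 8.9 kg.
Tool frame: the origin (TCP) lies midway between the tips of the shut fingers; the grasp point (between the pads) lies 19 mm behind it; z points along the fingers, y is the line along which they close (so a half turn about z gives the same grasp; the last joint's range is limited). The gripper opens to 85 mm and grips with 20 to 120 N. Pads are 22 mm wide; open, the fingers measure 114 mm over their backs; the gripper's body (76 mm by 85 mm) begins 54 mm behind the grasp point. The pads swing forward as they close: fully open they stand 13 mm farther back than shut.
Start: joints at [1.15, 0.291, -0.153, 1.127, 0, 1.431], TCP at [0.146, 0.504, 0.231] pointing down, gripper open.
Joint ranges: [-2.52, 2.52], [-0.91, 1.74], [-1.3, 1.37], [-1.96, 2.02], [-1.52, 1.47], [-3.14, 3.14]. Speed limits (rad/s): [2.22, 2.22, 2.79, 3.14, 3.14, 3.14].

## Interface

Orientations are given as a unit quaternion [x, y, z, w].
In Python, from station import env gives the robot as it stands. The module is installed in compiled form; this text tells all that it offers.
- The arm moves only by the shell command python3 -m pendant 'ROWS' [FORCE]. ROWS is a JSON object of lists of equal length, an entry for each row: "travel": the shift along the tool's x, y, z in mm, a list of three; "delta_rot": the turn, a rotation vector about the tool's x, y, z in rad, a list of three; "claw": the finger opening in mm, from 0 to 85.4. A call has 1 to 12 rows; each row shifts and turns the commanded pose from where the row before left it, along the tool's axes as they then stand; what a row does not reach is not made up. A row lasts 1/8 s, in which the tool goes at most 62.5 mm and 10.7 degrees, less where a joint would pass 70% of its speed; a pose out of reach is approached as far as the arm can. A call with a gripper value outside its range is refused whole. The fingers move at their own pace and stop on an object; FORCE is the grip in N (left out, the last holds). Time passes only in rows, so rows that do not move let the fingers close. It gives the time, the measured TCP pose, the force, the opening and the grip force at its end, in the units of the state.
- env.get_obs(): the state, without advancing time (a new reading comes with each control period).
- env.read_camera(name): name is "side" or "top"; returns the picture (480x640x3 uint8, red, green, blue); there is no depth.
- env.camera_info(name): a dict with "camera_matrix" (3x3 intrinsics, pixels), "R" (3x3) and "t" (3): a world point X has camera coordinates R X + t. Camera axes: x right, y down, z forward; pixel columns grow to the right and rows downward; lengths in m; the calibration is good to about 2 mm. A picture is of the moment at which its call begins. camera_info takes no time and is no camera call.
- env.finish_job(): hands the job in; it is judged then, once.
The state is a dict: "clock": time; "joint_positions": joint angles; "qd": joint speeds; "effort": joint torques, N m; "ee_pos": TCP position; "tcp_rot": TCP orientation; "ft_force": force on the tool from outside, world axes, zero at the start; "wrist_torque": the same for the moment, N m; "gripper_width": finger opening in m; "grasp_force": force on a finger pad.
Only numpy, scipy, OpenCV 4.12 (cv2) and the standard library are available. Lean on these libraries where they do the work, as an engineer would, in place of code of your own. Each camera call takes 0.05 s, during which the arm holds its last target. There are 200 camera calls.

## Working session

There is one attempt and no reset: what is moved stays moved. The work goes in short steps, Python scripts to look and compute and a shell command to move; the robot and the scene stay as the last step left them, time stands still between calls to the robot, and variables do not carry over. Pictures are saved under pics/ and viewed, at most 11 in all, crops included, and the job is handed in when it is done.

```bash
mkdir -p pics; python3 - <<'E'
from station import env
import cv2,numpy as np
for n in("side","top"):
    im=env.read_camera(n); np.save(f"pics/{n}0.npy",im); cv2.imwrite(f"pics/{n}0.png",im[:,:,::-1])
    c=env.camera_info(n); print(n,np.round(c["camera_matrix"],1).tolist(),np.round(c["R"],3).tolist(),np.round(c["t"],3).tolist(), (-np.array(c["R"]).T@c["t"]).round(3))
print(env.get_obs())
E
```

```text
side [[548.6, 0.0, 303.6], [0.0, 548.6, 241.6], [0.0, 0.0, 1.0]] [[0.992, -0.125, -0.003], [-0.091, -0.701, -0.707], [0.086, 0.702, -0.707]] [-0.496, 0.108, 1.072] [ 0.409 -0.739  0.833]
top [[496.3, 0.0, 318.5], [0.0, 496.3, 237.3], [0.0, 0.0, 1.0]] [[0.012, -1.0, 0.005], [-0.996, -0.012, -0.086], [0.086, -0.004, -0.996]] [0.025, 0.537, 1.029] [0.446 0.035 1.071]
{'clock': 0.1, 'joint_positions': array([ 1.14971696e+00,  2.91207730e-01, -1.54011460e-01,  1.12668600e+00,
        3.65344086e-05,  1.43151583e+00]), 'qd': array([-0.00102704, -0.00304309,  0.00218486,  0.00118561,  0.00063092,
       -0.00056913]), 'effort': array([ 1.52013006e-03, -5.37977886e+01,  3.31919539e+01,  9.22611012e-03,
       -2.42728047e-04, -3.05100934e-05]), 'ee_pos': array([0.14581919, 0.50396477, 0.23081285]), 'tcp_rot': array([ 1.40433678e-01,  9.90089932e-01, -5.27760004e-04, -1.70870911e-04]), 'ft_force': array([ 0.20593343, -0.42902422, -0.07506797]), 'wrist_torque': array([-0.0477566 ,  0.07149393, -0.00399108]), 'grasp_force': 0.0, 'gripper_width': 0.08514607455254149}
```

View pics/top0.png

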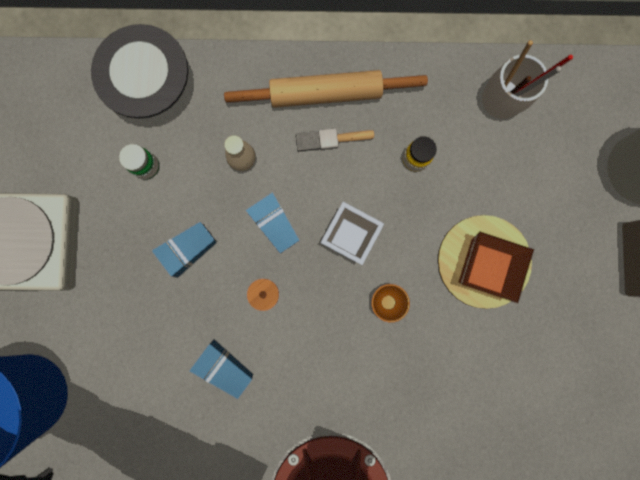

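View pics/side0.png

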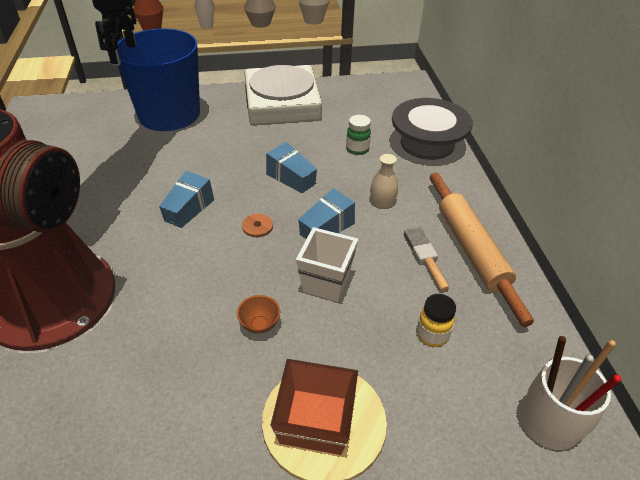

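The lying blue pots are at top pixels (185,249), (273,222) and (221,369). In this view columns grow towards -y (the robot's right), so the leftmost, (185,249), should be the one meant; in the side view it is the pot at (291,167). I'll confirm this in a crop and measure.

```bash
cat > h.py <<'E'
import numpy as np,cv2
from station import env
def ray(n,uv):
    c=env.camera_info(n);K,R,t=[np.array(c[k],float) for k in("camera_matrix","R","t")]
    d=R.T@np.linalg.solve(K,[uv[0],uv[1],1.]); return -R.T@t,d
def plane(n,uv,z):
    o,d=ray(n,uv); return o+d*(z-o[2])/d[2]
def tri(us,ut):
    (a,d),(b,e)=ray("side",us),ray("top",ut)
    s=np.linalg.lstsq(np.c_[d,-e],b-a,rcond=None)[0]
    p,q=a+d*s[0],b+e*s[1]; return (p+q)/2,np.linalg.norm(p-q)
def proj(n,X):
    c=env.camera_info(n);p=np.array(c["camera_matrix"])@(np.array(c["R"])@X+np.array(c["t"]));return p[:2]/p[2]
E
python3 - <<'E'
from h import *
t=np.load("pics/top0.npy");s=np.load("pics/side0.npy")
for n,im in(("top",t),("side",s)):
    hsv=cv2.cvtColor(im,cv2.COLOR_RGB2HSV)
    m=cv2.inRange(hsv,(95,80,50),(112,255,255))
    m=cv2.morphologyEx(m,cv2.MORPH_CLOSE,np.ones((7,7)))
    for c in cv2.findContours(m,0,2)[0]:
        if 300<cv2.contourArea(c)<4000:
            M=cv2.moments(c);u=(M["m10"]/M["m00"],M["m01"]/M["m00"])
            print(n,np.round(u),plane(n,u,.04).round(3),cv2.contourArea(c))
a=cv2.resize(t[215:285,145:225],(400,350),interpolation=2);b=cv2.resize(s[135:200,255:325],(377,350),interpolation=2)
c=cv2.resize(t[190:275,310:395],(400,250*400//250),interpolation=2);d=cv2.resize(s[215:310,285:370],(377,400),interpolation=2)
out=np.zeros((600,790,3),np.uint8)
out[:350,:400]=a;out[:350,410:787]=b
out[350:600,:250]=cv2.resize(c,(250,250));out[350:600,260:510]=cv2.resize(d,(250,250));out[350:600,520:770]=cv2.resize(s[355:475,255:395],(250,250))
cv2.imwrite("pics/crop1.png",out[:,:,::-1])
E
```

```text
top [ 18. 402.] [0.194 0.634 0.04 ] 2430.5
top [222. 370.] [0.261 0.225 0.04 ] 1662.0
top [184. 249.] [0.508 0.31  0.04 ] 1565.0
top [273. 223.] [0.565 0.126 0.04 ] 1351.0
side [329. 213.] [0.572 0.128 0.04 ] 1475.0
side [186. 198.] [0.264 0.217 0.04 ] 1684.5
side [291. 167.] [0.507 0.301 0.04 ] 1447.0
```

View pics/crop1.png

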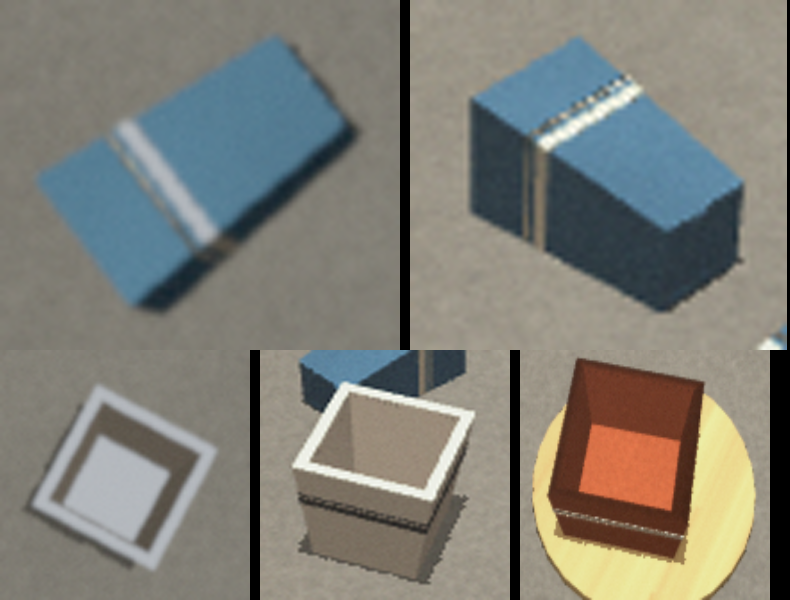

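The crop confirms the leftmost pot. Its wide end (the mouth) points to image-left and down at top pixels (153,251) and (172,276), and the foot is at (200,222) and (216,241). Now I'll work out its geometry.

```bash
python3 - <<'E'
from h import *
def T(name,S,U):
    P=[]
    for s,u in zip(S,U):
        p,e=tri(s,u);P.append(p);print(name,p.round(4),"gap",round(e,4))
    return np.array(P)
# narrow rimA,rimB,footA,footB
P=T("nar",[(286.6,142.1),(266.3,153),(316.6,169.4),(302.9,177.3)],[(152.6,251),(172,275.6),(200,222.4),(216,241)])
t=np.load("pics/top0.npy");s=np.load("pics/side0.npy")
def hull(m,eps):
    c=max(cv2.findContours(m,0,2)[0],key=cv2.contourArea);h=cv2.convexHull(c)
    return cv2.approxPolyDP(h,eps,True)[:,0],cv2.minAreaRect(c)
def win(im,x0,x1,y0,y1,f):
    m=np.zeros(im.shape[:2],np.uint8);m[y0:y1,x0:x1]=f(im)[y0:y1,x0:x1];return m
hs=lambda im:cv2.cvtColor(im,cv2.COLOR_RGB2HSV)
red=lambda im:cv2.inRange(hs(im),(0,110,20),(14,255,255))
h,r=hull(win(t,440,545,215,310,red),3);print("wide top",h.tolist(),cv2.boxPoints(r).round(1).tolist())
for q in cv2.boxPoints(r):print(plane("top",q,.087).round(4))
h,r=hull(win(s,255,395,350,475,red),3);print("wide side",h.tolist())
yel=lambda im:cv2.inRange(hs(im),(20,60,80),(35,255,255))
m=win(t,430,545,205,315,yel);c=max(cv2.findContours(m,0,2)[0],key=cv2.contourArea);e=cv2.minEnclosingCircle(c);print("bat",e,plane("top",e[0],.012))
wh=lambda im:cv2.inRange(hs(im),(0,0,150),(180,60,255))
h,r=hull(win(t,312,392,195,272,wh),3);print("mid top",h.tolist(),cv2.boxPoints(r).round(1).tolist())
for q in cv2.boxPoints(r):print(plane("top",q,.100).round(4))
h,r=hull(win(s,285,370,220,290,lambda im:cv2.inRange(hs(im),(0,0,195),(180,60,255))),2.5);print("mid side",h.tolist())
E
```

```text
nar [0.5029 0.3668 0.0653] gap 0.0036
nar [0.4521 0.325  0.068 ] gap 0.0005
nar [0.5642 0.2777 0.0445] gap 0.0026
nar [0.5262 0.2415 0.0532] gap 0.0048
wide top [[479, 233], [532, 249], [517, 301], [459, 281], [471, 241]] [[457.20001220703125, 283.0], [474.3999938964844, 230.1999969482422], [534.0999755859375, 249.6999969482422], [516.9000244140625, 302.5]]
[ 0.4437 -0.2439  0.087 ]
[ 0.549  -0.2796  0.087 ]
[ 0.5115 -0.3979  0.087 ]
[ 0.4069 -0.3612  0.087 ]
wide side [[288, 359], [357, 371], [346, 443], [273, 430], [271, 423]]
bat ((483.6265869140625, 261.8755187988281), 47.3027229309082) [ 0.48911552 -0.32221878  0.012     ]
mid top [[342, 202], [383, 223], [362, 264], [322, 243]] [[320.3999938964844, 242.5], [342.6000061035156, 200.89999389648438], [384.29998779296875, 223.10000610351562], [362.1000061035156, 264.70001220703125]]
[0.5198 0.0275 0.1   ]
[ 0.6027 -0.0154  0.1   ]
[ 0.5595 -0.0978  0.1   ]
[ 0.4772 -0.0544  0.1   ]
mid side [[313, 227], [357, 238], [343, 271], [296, 259]]
```

```bash
python3 - <<'E'
from h import *
t=np.load("pics/top0.npy");s=np.load("pics/side0.npy")
for q in [(288,359),(357.5,370.5),(349,434),(272,425)]: print("side z87",plane("side",q,.087).round(4))
hs=lambda im:cv2.cvtColor(im,cv2.COLOR_RGB2HSV)
for n,im,w in(("top",t,(440,545,215,310)),("side",s,(255,395,350,475))):
    m=np.zeros(im.shape[:2],np.uint8);x0,x1,y0,y1=w
    m[y0:y1,x0:x1]=cv2.inRange(hs(im),(0,110,150),(16,255,255))[y0:y1,x0:x1]
    c=max(cv2.findContours(m,0,2)[0],key=cv2.contourArea);b=cv2.boxPoints(cv2.minAreaRect(c))
    print(n,"floor",b.round(1).tolist());print(np.array([plane(n,q,.022) for q in b]).round(4))
for a,b in(((313,227),(342.3,201.4)),((357,238),(383.8,223.1)),((343.5,271.5),(362,264.4)),((296,259),(321.2,242.8))):
    p,e=tri(a,b);print("mid",p.round(4),round(e,4))
cv2.imwrite("pics/crop2.png",cv2.resize(t[210:310,435:545],(770,600),interpolation=2)[:,:,::-1])
E
```

```text
side z87 [ 0.4427 -0.2557  0.087 ]
side z87 [ 0.5479 -0.2903  0.087 ]
side z87 [ 0.5158 -0.3905  0.087 ]
side z87 [ 0.4082 -0.3631  0.087 ]
top floor [[467.6000061035156, 281.20001220703125], [479.6000061035156, 245.1999969482422], [511.70001220703125, 255.89999389648438], [499.70001220703125, 291.8999938964844]]
[[ 0.4476 -0.2843  0.022 ]
 [ 0.524  -0.3109  0.022 ]
 [ 0.5021 -0.3786  0.022 ]
 [ 0.4259 -0.3517  0.022 ]]
side floor [[287.5, 422.8999938964844], [293.1000061035156, 389.70001220703125], [344.6000061035156, 398.29998779296875], [339.1000061035156, 431.5]]
[[ 0.4326 -0.33    0.022 ]
 [ 0.4477 -0.2732  0.022 ]
 [ 0.5291 -0.2994  0.022 ]
 [ 0.5105 -0.3542  0.022 ]]
mid [ 0.5548 -0.0125  0.1439] 0.0788
mid [ 0.5657 -0.0888  0.1754] 0.0298
mid [ 0.522  -0.0648  0.0721] 0.088
mid [0.5063 0.0256 0.0162] 0.0382
```

View pics/crop2.png

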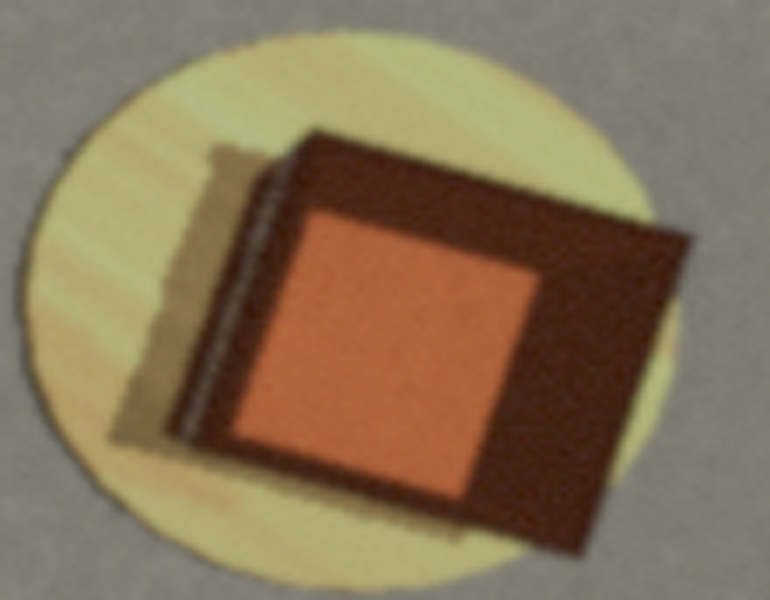

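```bash
python3 - <<'E'
from h import *
def fit(P):
    P=np.array(P);c=P.mean(0);e=(P[1]-P[0]+P[2]-P[3])/2;f=(P[1]-P[2]+P[0]-P[3])/2
    print("centre",c.round(4),"sides",np.linalg.norm(e[:2]).round(4),np.linalg.norm(f[:2]).round(4),"ang e",np.degrees(np.arctan2(e[1],e[0])).round(1),"ang f",np.degrees(np.arctan2(f[1],f[0])).round(1))
P=[]
for a,b in(((313,227),(321.2,242.8)),((357,238),(342.3,201.4)),((343.5,271.5),(383.8,223.1)),((296,259),(362,264.4))):
    p,e=tri(a,b);P.append(p);print("mid",p.round(4),round(e,4))
fit(P)
P=[]
for a,b in(((288,359),(464.3,284.2)),((357.5,370.5),(480,231.7)),((349,434),(534,249.3)),((272,425),(518.3,303))):
    p,e=tri(a,b);P.append(p);print("wide",p.round(4),round(e,4))
fit(P)
F=[tri(a,b)[0] for a,b in(((293.1,389.7),(467.6,281.2)),((344.6,398.3),(479.6,245.2)),((339.1,431.5),(511.7,255.9)))];print(np.round(F,4))
E
```

```text
mid [0.5204 0.0259 0.1008] 0.0025
mid [ 0.601  -0.0147  0.1006] 0.0012
mid [ 0.5595 -0.0967  0.1018] 0.0003
mid [ 0.4784 -0.0543  0.1006] 0.0013
centre [ 0.5398 -0.0349  0.1009] sides 0.0909 0.0911 ang e -27.2 ang f 62.8
wide [ 0.4421 -0.2572  0.0893] 0.0011
wide [ 0.5469 -0.2906  0.0876] 0.0016
wide [ 0.5132 -0.3943  0.0952] 0.0029
wide [ 0.407  -0.3636  0.0881] 0.0023
centre [ 0.4773 -0.3264  0.09  ] sides 0.1102 0.1105 ang e -16.9 ang f 71.9
[[ 0.4474 -0.2805  0.0345]
 [ 0.525  -0.3067  0.0355]
 [ 0.5038 -0.3677  0.0507]]
```

```bash
cat >> h.py <<'E'
from scipy.spatial.transform import Rotation as Ro
def pose():
    o=env.get_obs();return np.array(o["ee_pos"]),Ro.from_quat(o["tcp_rot"])
def plan(p,y,z):
    "shift in the axes of now (mm) if moved first; turn (rad); shift if turned first"
    p0,R0=pose();z=np.array(z,float);z/=np.linalg.norm(z);y=np.array(y,float);y-=z*(y@z);y/=np.linalg.norm(y)
    R1=Ro.from_matrix(np.c_[np.cross(y,z),y,z]);d=(np.array(p)-p0)*1e3
    print("move-first",R0.inv().apply(d).round(1),"turn",(R0.inv()*R1).as_rotvec().round(4),"turn-first",R1.inv().apply(d).round(1))
E
python3 - <<'E'
from h import *
z=np.array([.4427,-.5516,-.707]);T=np.array([.5027,.3134,.014])
plan(T-.12*z,[.78,.626,0],z)
E
```

```text
move-first [-326.4  -34.9  131.9] turn [ 0.2394 -0.7602  0.5809] turn-first [-109.6  159.   296.4]
```

```bash
python3 -m pendant '{"travel":[[-54.4,-5.8,22],[-54.4,-5.8,22],[-54.4,-5.8,22],[-54.4,-5.8,22],[-54.4,-5.8,22],[-54.4,-5.8,22],[0,0,0],[0,0,0],[0,0,0],[0,0,0],[0,0,0],[0,0,0]],"delta_rot":[[0,0,0],[0,0,0],[0,0,0],[0,0,0],[0,0,0],[0,0,0],[0.0399,-0.1267,0.0968],[0.0399,-0.1267,0.0968],[0.0399,-0.1267,0.0968],[0.0399,-0.1267,0.0968],[0.0399,-0.1267,0.0968],[0.0399,-0.1267,0.0968]],"claw":[85,85,85,85,85,85,85,85,85,85,85,85]}' 60
python3 - <<'E'
from h import *
z=np.array([.4427,-.5516,-.707]);T=np.array([.5027,.3134,.014])
plan(T,[.78,.626,0],z)
E
```

```text
clock: 1.6
ee_pos: [0.4496, 0.3804, 0.0997]
tcp_rot: [0.401, 0.832, -0.165, 0.347]
ft_force: [-0.8, -1.6, -0.3]
gripper_width: 0.0851
grasp_force: 0.0
move-first [  0.6  -0.7 121. ] turn [ 0.0013  0.0036 -0.0038] turn-first [  0.2  -0.5 121. ]
```

```bash
python3 -m pendant '{"travel":[[0,0,35],[0,0,35],[0,0,25],[0,0,16],[0,0,10],[0,0,0],[0,0,0],[0,0,0],[0,0,0],[0,0,0]],"delta_rot":[[0,0,0],[0,0,0],[0,0,0],[0,0,0],[0,0,0],[0,0,0],[0,0,0],[0,0,0],[0,0,0],[0,0,0]],"claw":[85,85,85,85,85,85,50,50,50,50]}' 60
python3 - <<'E'
from h import *
out=[]
for n in("side","top"):
    im=env.read_camera(n);out.append(im[110:230,230:350] if n=="side" else im[190:310,120:240])
cv2.imwrite("pics/g1.png",cv2.resize(np.hstack(out),(800,400),interpolation=2)[:,:,::-1])
o=env.get_obs();print(o["clock"],o["gripper_width"],o["grasp_force"],o["ft_force"],o["ee_pos"])
E
```

```text
clock: 2.85
ee_pos: [0.5038, 0.3143, 0.0146]
tcp_rot: [0.4, 0.833, -0.164, 0.346]
ft_force: [-0.6, 3.5, 7.0]
gripper_width: 0.0631
grasp_force: 55.2
2.95 0.06298899616891963 55.22565913852304 [-0.65718494  2.4803357   5.84395944] [0.50387451 0.31437154 0.01461217]
```

View pics/g1.png

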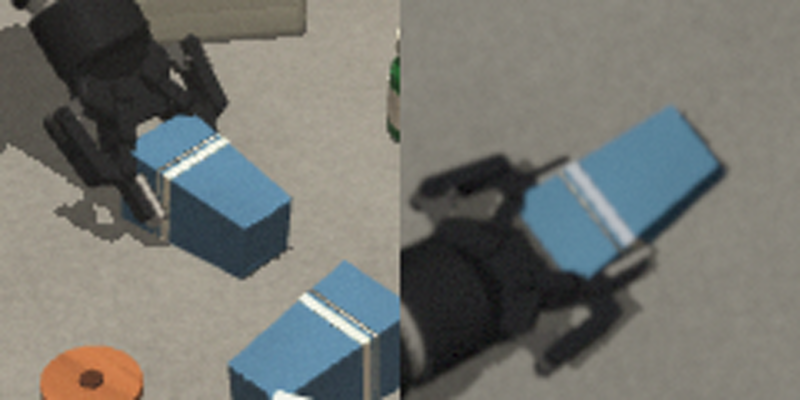

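```bash
python3 -m pendant '{"travel":[[-8,0,-8],[-25,0,-25],[-32,0,-32],[-32,0,-32],[0,0,0],[0,0,0],[0,0,0],[0,0,0],[0,0,0],[0,0,0],[0,0,0],[0,0,0]],"delta_rot":[[0,0,0],[0,0,0],[0,0,0],[0,0.1,0],[0,0.17,0],[0,0.18,0],[0,0.18,0],[0,0.18,0],[0,0.18,0],[0,0.18,0],[0,0.17,0],[0,0.15,0]],"claw":[50,50,50,50,50,50,50,50,50,50,50,50]}' 60
python3 - <<'E'
from h import *
out=[]
for n in("side","top"):
    im=env.read_camera(n);np.save(f"pics/{n}2.npy",im);out.append(im[60:220,220:380] if n=="side" else im[170:330,100:260])
cv2.imwrite("pics/g2.png",cv2.resize(np.hstack(out),(800,400),interpolation=2)[:,:,::-1])
p,R=pose();print(p,R.as_matrix().round(3),env.get_obs()["gripper_width"])
E
```

```text
clock: 4.45
ee_pos: [0.5038, 0.3125, 0.1515]
tcp_rot: [0.406, 0.845, 0.151, -0.313]
ft_force: [-0.8, 0.0, -5.8]
gripper_width: 0.063
grasp_force: 59.5
[0.50352727 0.3107603  0.14787492] [[-0.471  0.782 -0.409]
 [ 0.595  0.623  0.507]
 [ 0.651 -0.005 -0.759]] 0.06318805441406143
```

View pics/g2.png

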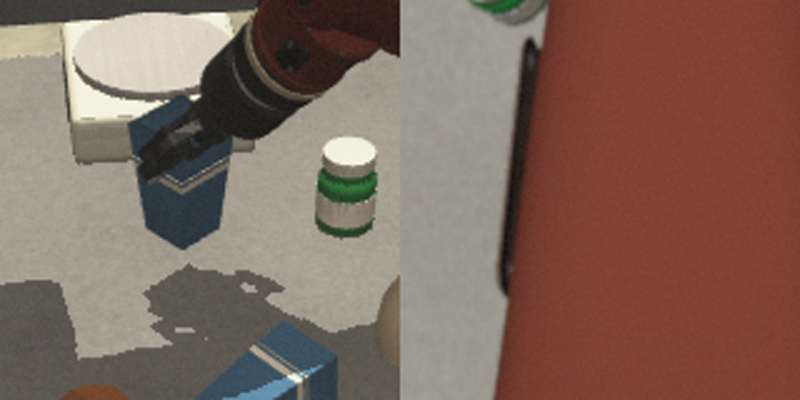

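```bash
python3 -m pendant '{"travel":[[-6.5,0,7.6],[-13,0,15.2],[-13,0,15.2],[-9.8,0,11.4],[-3.3,0,3.8],[-2,0,2.3],[0,0,0]],"delta_rot":[[0,0,0],[0,0,0],[0,0,0],[0,0,0],[0,0,0],[0,0,0],[0,0,0]],"claw":[50,50,50,50,50,50,50]}'
python3 -m pendant '{"travel":[[-1,0,1.1],[-1,0,1.1],[-0.6,0,0.7],[0,0,0]],"delta_rot":[[0,0,0],[0,0,0],[0,0,0],[0,0,0]],"claw":[50,50,50,50]}'
```

```text
clock: 5.42
ee_pos: [0.5038, 0.3132, 0.0781]
tcp_rot: [0.406, 0.846, 0.15, -0.311]
ft_force: [0.5, -0.3, -4.3]
gripper_width: 0.0629
grasp_force: 59.7
clock: 5.92
ee_pos: [0.5037, 0.313, 0.0738]
tcp_rot: [0.406, 0.846, 0.15, -0.311]
ft_force: [-0.1, 0.1, -4.2]
gripper_width: 0.0632
grasp_force: 59.7
```

```bash
for i in 1; do :; done; python3 -m pendant '{"travel":[[-1,0,1.1],[-1,0,1.1],[-0.7,0,0.8],[0,0,0]],"delta_rot":[[0,0,0],[0,0,0],[0,0,0],[0,0,0]],"claw":[50,50,50,50]}'
python3 -m pendant '{"travel":[[-0.6,0,0.7],[-0.6,0,0.7],[0,0,0]],"delta_rot":[[0,0,0],[0,0,0],[0,0,0]],"claw":[50,50,50]}'
```

```text
clock: 6.42
ee_pos: [0.5037, 0.313, 0.0697]
tcp_rot: [0.406, 0.846, 0.15, -0.311]
ft_force: [-0.1, 0.4, -4.5]
gripper_width: 0.0628
grasp_force: 59.7
clock: 6.8
ee_pos: [0.5037, 0.313, 0.0679]
tcp_rot: [0.406, 0.846, 0.15, -0.311]
ft_force: [-0.7, 0.2, -3.9]
gripper_width: 0.0627
grasp_force: 59.7
```

```bash
python3 -m pendant '{"travel":[[-0.6,0,0.8],[-0.6,0,0.8],[0,0,0]],"delta_rot":[[0,0,0],[0,0,0],[0,0,0]],"claw":[50,50,50]}'
python3 -m pendant '{"travel":[[-0.6,0,0.8],[-0.6,0,0.8],[0,0,0]],"delta_rot":[[0,0,0],[0,0,0],[0,0,0]],"claw":[50,50,50]}'
```

```text
clock: 7.18
ee_pos: [0.5037, 0.3134, 0.0669]
tcp_rot: [0.406, 0.846, 0.15, -0.311]
ft_force: [0.1, -1.2, 5.1]
gripper_width: 0.0628
grasp_force: 59.5
clock: 7.55
ee_pos: [0.5037, 0.3137, 0.0668]
tcp_rot: [0.406, 0.846, 0.151, -0.312]
ft_force: [-1.6, -3.9, 20.9]
gripper_width: 0.0629
grasp_force: 59.2
```

```bash
python3 -m pendant '{"travel":[[0.5,0,-0.7],[0,0,0],[0,0,0],[0,0,0],[0,0,0],[0,0,-20],[0,0,-40],[0,0,-50],[0,0,-50],[0,0,-20],[0,0,0]],"delta_rot":[[0,0,0],[0,0,0],[0,0,0],[0,0,0],[0,0,0],[0,0,0],[0,0,0],[0,0,0],[0,0,0],[0,0,0],[0,0,0]],"claw":[50,85,85,85,85,85,85,85,85,85,85]}'
python3 - <<'E'
from h import *
C=np.array([.5398,-.0349]);a=np.radians(62.8);n=np.array([np.cos(a),np.sin(a)])
z=np.r_[-n*np.sin(.1),-np.cos(.1)]
T=np.r_[C+n*.0394,.074]
plan(T-.12*z,np.r_[n,0],z)
im=env.read_camera("side");np.save("pics/side3.npy",im)
cv2.imwrite("pics/g3.png",cv2.resize(im[60:300,180:500],(640,480),interpolation=2)[:,:,::-1]);np.save("pics/top3.npy",env.read_camera("top"))
E
```

```text
clock: 8.93
ee_pos: [0.5776, 0.2214, 0.2024]
tcp_rot: [0.406, 0.846, 0.15, -0.31]
ft_force: [0.2, 0.2, -0.2]
gripper_width: 0.0851
grasp_force: 0.0
move-first [-124.1 -142.8  -94. ] turn [ 0.2451 -0.7129 -0.368 ] turn-first [ -83.5 -192.    28.3]
```

View pics/g3.png

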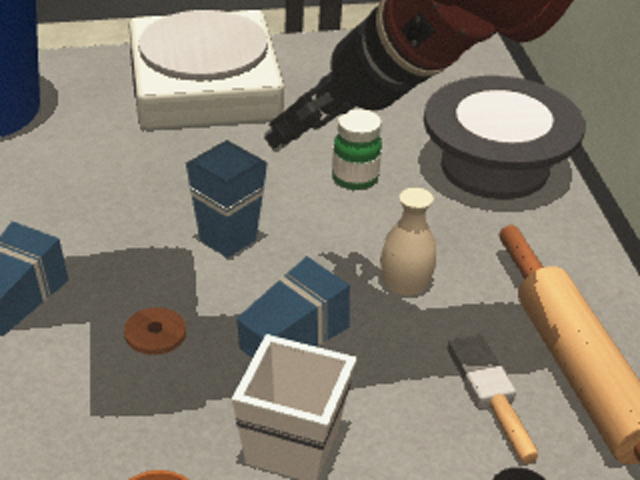

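The blue pot now stands upright at top-face pixel (294,142) in the full side picture, wide end up, and the bystanders haven't moved. Next is the white pot.

```bash
python3 -m pendant '{"travel":[[0,0,0],[0,0,0],[0,0,0],[0,0,0],[0,0,0],[-16.7,-38.4,5.7],[-16.7,-38.4,5.7],[-16.7,-38.4,5.7],[-16.7,-38.4,5.7],[-16.7,-38.4,5.7],[0,0,0]],"delta_rot":[[0.049,-0.1426,-0.0736],[0.049,-0.1426,-0.0736],[0.049,-0.1426,-0.0736],[0.049,-0.1426,-0.0736],[0.049,-0.1426,-0.0736],[0,0,0],[0,0,0],[0,0,0],[0,0,0],[0,0,0],[0,0,0]],"claw":[40,40,40,40,40,40,40,40,40,40,40]}' 90
python3 - <<'E'
from h import *
C=np.array([.5398,-.0349]);a=np.radians(62.8);n=np.array([np.cos(a),np.sin(a)])
z=np.r_[-n*np.sin(.1),-np.cos(.1)]
T=np.r_[C+n*.0394,.074]
plan(T,np.r_[n,0],z)
E
```

```text
clock: 10.4
ee_pos: [0.561, 0.0099, 0.1917]
tcp_rot: [0.235, 0.971, -0.049, -0.014]
ft_force: [-0.1, 1.1, -0.1]
gripper_width: 0.0404
grasp_force: 0.0
move-first [ -2.    1.8 118.1] turn [-0.0019 -0.0035 -0.0007] turn-first [ -1.6   1.6 118.1]
```

```bash
python3 -m pendant '{"travel":[[-1.8,1.7,20],[0,0,35],[0,0,35],[0,0,18],[0,0,10],[0,0,0],[0,0,0],[0,0,0],[0,0,0],[0,0,0],[0,0,0],[0,0,0]],"delta_rot":[[0,0,0],[0,0,0],[0,0,0],[0,0,0],[0,0,0],[0,0,0],[0,0,0],[0,0,0],[0,0,0],[0,0,0],[0,0,0],[0,0,0]],"claw":[40,40,40,40,40,40,20,10,0,0,0,0]}' 80
python3 - <<'E'
from h import *
p,R=pose();print(p);o=env.get_obs();print(o["ft_force"],o["wrist_torque"],R.inv().apply([0,0,100]).round(1))
E
```

```text
clock: 11.9
ee_pos: [0.5597, 0.0012, 0.0763]
tcp_rot: [0.234, 0.971, -0.049, -0.012]
ft_force: [-1.7, -1.9, 6.0]
gripper_width: 0.0064
grasp_force: 78.6
[0.55965358 0.00118708 0.07627052]
[-1.73293257 -1.90652388  6.04141415] [-0.36660019  0.37147629 -0.04479841] [  0.  -10.1 -99.5]
```

```bash
python3 -m pendant '{"travel":[[0,-0.5,-5],[0,-2,-20],[0,-4,-40],[0,-4,-40],[0,-3.5,-34],[0,0,0]],"delta_rot":[[0,0,0],[0,0,0],[0,0,0],[0,0,0],[0,0,0],[0,0,0]],"claw":[0,0,0,0,0,0]}' 80
python3 - <<'E'
from h import *
C=np.array([.4775,-.3262]);a=np.radians(72.8);n=np.array([np.cos(a),np.sin(a)])
z=np.r_[-n*np.sin(.1),-np.cos(.1)]
plan(np.r_[C+n*.0396,.215],np.r_[n,0],z);o=env.get_obs();print(o["ft_force"],o["wrist_torque"])
E
```

```text
clock: 12.65
ee_pos: [0.561, 0.0017, 0.2173]
tcp_rot: [0.234, 0.971, -0.048, -0.01]
ft_force: [0.5, -0.1, -4.9]
gripper_width: 0.0065
grasp_force: 78.6
move-first [ -68.3 -289.2   31.1] turn [ 0.0011 -0.0147 -0.1726] turn-first [ -17.2 -296.6   32.1]
[ 0.51050782 -0.08484806 -4.85407137] [ 0.32963655 -0.19237274 -0.00332585]
```

```bash
python3 -m pendant '{"travel":[[0,0,0],[0,0,0],[-1,-17,2],[-2.2,-38,4.1],[-2.5,-43,4.7],[-2.5,-43,4.7],[-2.5,-43,4.7],[-2.5,-43,4.7],[-2.2,-38,4.1],[-1.8,-31.6,3.1],[0,0,0],[0,0,0]],"delta_rot":[[0,-0.007,-0.086],[0,-0.007,-0.086],[0,0,0],[0,0,0],[0,0,0],[0,0,0],[0,0,0],[0,0,0],[0,0,0],[0,0,0],[0,0,0],[0,0,0]],"claw":[0,0,0,0,0,0,0,0,0,0,0,0]}' 80
python3 - <<'E'
from h import *
s=env.read_camera("side");t=env.read_camera("top");np.save("pics/side4.npy",s);np.save("pics/top4.npy",t)
a=s[250:450,210:410];b=t[170:330,420:580]
cv2.imwrite("pics/g4.png",np.hstack([cv2.resize(a,(400,400),interpolation=2),cv2.resize(b,(400,400),interpolation=2)])[:,:,::-1])
p,R=pose();print(p,R.as_matrix().round(3))
E
```

```text
clock: 14.15
ee_pos: [0.4867, -0.2881, 0.2117]
tcp_rot: [0.15, 0.987, -0.049, -0.011]
ft_force: [0.2, -0.1, -4.5]
gripper_width: 0.0062
grasp_force: 78.7
[ 0.48728848 -0.28763323  0.21213753] [[-0.955  0.294 -0.035]
 [ 0.296  0.951 -0.093]
 [ 0.006 -0.1   -0.995]]
```

View pics/g4.png

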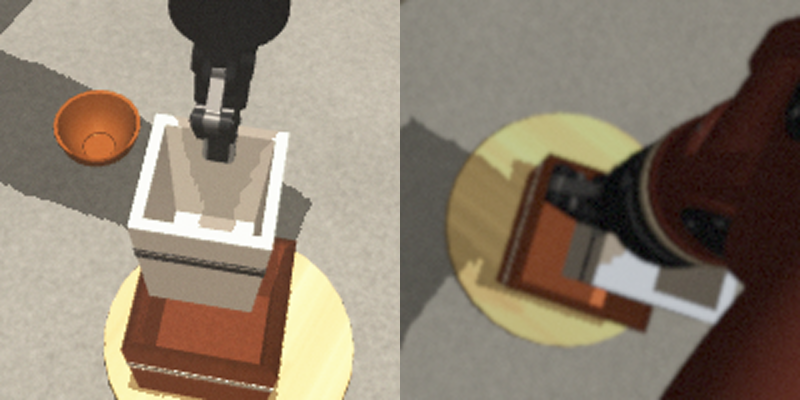

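```bash
python3 - <<'E'
from h import *
z=.2363
P=[plane("side",q,z) for q in((288.5,308),(354,316.5),(346,373.5),(275.5,364))]
print(np.round(P,4),np.mean(P,0).round(4))
p,R=pose();n=R.as_matrix()[:,1].copy();n[2]=0;n/=np.linalg.norm(n)
c=p-n*.0396;c[2]=z-.1;ang=np.arctan2(n[1],n[0]);print("centre exp",c.round(4),np.degrees(ang).round(1))
x=np.array([n[1],-n[0],0])
for zz,h,l in((.1,.046,"rim"),(0,.036,"foot")):
  for i,j in((-1,1),(1,1),(1,-1),(-1,-1)):print(l,proj("side",c+x*i*h+n*j*h+[0,0,zz]).round(1),proj("top",c+x*i*h+n*j*h+[0,0,zz]).round(1))
E
```

```text
[[ 0.4453 -0.2714  0.2363]
 [ 0.5316 -0.2971  0.2363]
 [ 0.5051 -0.3824  0.2363]
 [ 0.4196 -0.3577  0.2363]] [ 0.4754 -0.3271  0.2363]
centre exp [ 0.4756 -0.3255  0.1363] 72.8
rim [288.2 306. ] [496.7 282.8]
rim [354.8 315.2] [511.8 230.8]
rim [346.7 373.9] [564.1 247.5]
rim [274.1 362.9] [549.5 299.7]
foot [295. 354.] [484.  279.1]
foot [343.  361.2] [494.6 242.7]
foot [336.6 405.3] [531.2 254.4]
foot [285.6 397.2] [520.8 290.9]
```

```bash
python3 -m pendant '{"travel":[[-2,0.1,0],[0,2,20],[0,2.5,25],[0,2.5,25],[0,1.5,15],[0,0.8,8],[0,0.4,4],[0,0.3,3],[0,0.2,2],[0,0,0],[0,0,0]],"delta_rot":[[0,0,0],[0,0,0],[0,0,0],[0,0,0],[0,0,0],[0,0,0],[0,0,0],[0,0,0],[0,0,0],[0,0,0],[0,0,0]],"claw":[0,0,0,0,0,0,0,0,0,0,0]}' 80
python3 - <<'E'
from h import *
p,R=pose();n=R.as_matrix()[:,1].copy();n[2]=0;n/=np.linalg.norm(n);print((p-n*.0396).round(4),env.get_obs()["ft_force"])
E
```

```text
clock: 15.62
ee_pos: [0.489, -0.2889, 0.1103]
tcp_rot: [0.15, 0.987, -0.049, -0.01]
ft_force: [-1.1, 0.8, -4.3]
gripper_width: 0.0065
grasp_force: 78.8
[ 0.4773 -0.3267  0.1103] [-1.12005855  0.83263561 -4.27248405]
```

Bottom is at about 0.034, so 12 mm is left. I'll lower in small steps.

```bash
python3 -m pendant '{"travel":[[0,0.2,2],[0,0.2,2],[0,0.2,2],[0,0.15,1.5],[0,0,0]],"delta_rot":[[0,0,0],[0,0,0],[0,0,0],[0,0,0],[0,0,0]],"claw":[0,0,0,0,0]}' 80
python3 -m pendant '{"travel":[[0,0.1,1],[0,0.1,1],[0,0.1,1],[0,0,0]],"delta_rot":[[0,0,0],[0,0,0],[0,0,0],[0,0,0]],"claw":[0,0,0,0]}' 80
```

```text
clock: 16.25
ee_pos: [0.4888, -0.2888, 0.1024]
tcp_rot: [0.15, 0.987, -0.049, -0.01]
ft_force: [-0.0, -0.8, -4.4]
gripper_width: 0.0062
grasp_force: 78.8
clock: 16.75
ee_pos: [0.4888, -0.2888, 0.0994]
tcp_rot: [0.15, 0.987, -0.049, -0.01]
ft_force: [0.5, 0.3, -4.4]
gripper_width: 0.0063
grasp_force: 78.8
```

```bash
python3 -m pendant '{"travel":[[0,0.1,1],[0,0,0]],"delta_rot":[[0,0,0],[0,0,0]],"claw":[0,0]}' 80
python3 -m pendant '{"travel":[[0,0.1,0.7],[0,0,0]],"delta_rot":[[0,0,0],[0,0,0]],"claw":[0,0]}' 80
python3 -m pendant '{"travel":[[0,0.1,0.7],[0,0,0]],"delta_rot":[[0,0,0],[0,0,0]],"claw":[0,0]}' 80
```

```text
clock: 17.0
ee_pos: [0.4889, -0.2888, 0.0986]
tcp_rot: [0.15, 0.987, -0.049, -0.01]
ft_force: [0.3, 0.2, -4.6]
gripper_width: 0.0065
grasp_force: 78.8
clock: 17.25
ee_pos: [0.4889, -0.2887, 0.0984]
tcp_rot: [0.15, 0.987, -0.049, -0.01]
ft_force: [-2.2, 2.4, 6.1]
gripper_width: 0.0068
grasp_force: 80.0
clock: 17.5
ee_pos: [0.489, -0.2887, 0.0984]
tcp_rot: [0.149, 0.987, -0.049, -0.01]
ft_force: [-5.0, 5.5, 13.5]
gripper_width: 0.0064
grasp_force: 81.5
```

```bash
python3 -m pendant '{"travel":[[0,-0.1,-0.5],[0,0,0],[0,0,0],[0,0,0],[0,0,-10],[0,0,-25],[0,0,-40],[0,0,-40],[0,0,-15],[0,0,0]],"delta_rot":[[0,0,0],[0,0,0],[0,0,0],[0,0,0],[0,0,0],[0,0,0],[0,0,0],[0,0,0],[0,0,0],[0,0,0]],"claw":[0,24,24,24,24,24,24,24,24,24]}' 80
python3 -m pendant '{"travel":[[0,30,-25],[0,50,0],[0,55,0],[0,55,0],[0,30,0],[0,0,0]],"delta_rot":[[0,0,0],[0,0,0],[0,0,0],[0,0,0],[0,0,0],[0,0,0]],"claw":[40,40,40,40,40,40]}' 80
python3 - <<'E'
from h import *
s=env.read_camera("side");t=env.read_camera("top");np.save("pics/side5.npy",s);np.save("pics/top5.npy",t)
def X(im,x,y,w,h,k):return cv2.resize(im[y:y+h,x:x+w],(w*k,h*k),interpolation=2)
out=np.zeros((600,800,3),np.uint8)
out[:300,:400]=X(s,230,340,200,150,2)[:300,:400] if s.shape[0]>=490 else cv2.resize(s[340:480,230:400],(400,300))
out[:300,400:]=cv2.resize(t[210:310,430:563],(400,300),interpolation=2)
out[300:,:400]=cv2.resize(s[115:205,240:360],(400,300),interpolation=2)
out[300:,400:]=cv2.resize(t[210:300,140:260],(400,300),interpolation=2)
cv2.imwrite("pics/g5.png",out[:,:,::-1]);print(env.get_obs()["clock"],pose()[0])
E
```

```text
clock: 18.75
ee_pos: [0.4938, -0.2768, 0.2278]
tcp_rot: [0.15, 0.987, -0.05, -0.009]
ft_force: [-0.7, 0.2, -1.1]
gripper_width: 0.0238
grasp_force: 0.0
clock: 19.5
ee_pos: [0.5584, -0.0632, 0.2278]
tcp_rot: [0.148, 0.988, -0.049, -0.012]
ft_force: [0.3, 0.1, -0.2]
gripper_width: 0.0402
grasp_force: 0.0
19.6 [ 0.55831164 -0.06533507  0.22863318]
```

View pics/g5.png

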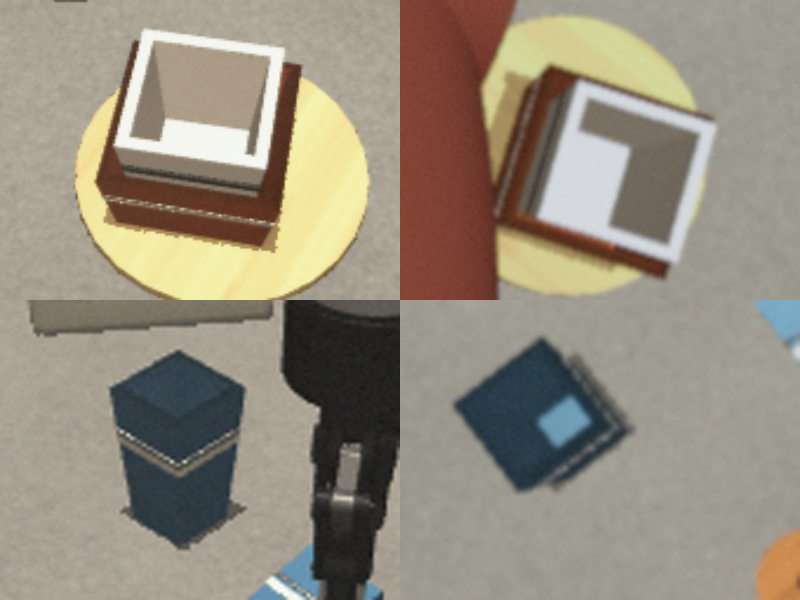

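The white pot is seated in the terracotta one, with its rim at side (293,354)–(343,418). The blue pot is upright, mouth up with its floor visible, at top (181,244). I'll measure both rims.

```bash
python3 - <<'E'
from h import *
def fit(N,S,U):
    P=[]
    for a,b in zip(S,U):
        p,e=tri(a,b);P.append(p);print(N,p.round(4),round(e,4))
    P=np.array(P)
    if len(P)==4:
        e=(P[1]-P[0]+P[2]-P[3])/2;f=(P[0]-P[3]+P[1]-P[2])/2
        print(" centre",P.mean(0).round(4),np.degrees([np.arctan2(e[1],e[0]),np.arctan2(f[1],f[0])]).round(1),np.linalg.norm(e),np.linalg.norm(f))
    return P
fit("mid",[(292.9,354),(350.7,362.9),(343.5,418.4),(279.3,409)],[(475.6,282),(488.8,237),(534.7,250.7),(522.4,297.3)])
P=fit("nar",[(273,141.7),(293.7,130),(313.2,141.7)],[(176,267.3),(156.5,241.5),(182.9,221.4)])
print("c",((P[0]+P[2])/2).round(4),np.degrees(np.arctan2(*(P[1]-P[0])[1::-1])),np.degrees(np.arctan2(*(P[2]-P[1])[1::-1])))
Q=np.array([plane("side",q,.112) for q in((273,141.7),(293.7,130),(313.2,141.7),(293.7,150.4))]);print(Q.round(4),Q.mean(0).round(4))
for i in range(4):
    d=Q[(i+1)%4]-Q[i];print(np.degrees(np.arctan2(d[1],d[0])).round(1),np.linalg.norm(d).round(4))
E
```

```text
mid [ 0.4478 -0.2696  0.1207] 0.0034
mid [ 0.5333 -0.2964  0.1207] 0.0013
mid [ 0.5073 -0.3836  0.122 ] 0.0001
mid [ 0.4193 -0.358   0.1217] 0.0023
 centre [ 0.4769 -0.3269  0.1213] [-16.8  72.7] 0.0906229817081656 0.09195906996418521
nar [0.468  0.3052 0.1119] 0.0007
nar [0.5185 0.3442 0.1131] 0.0033
nar [0.5581 0.2954 0.1104] 0.0024
c [0.513  0.3003 0.1112] 37.6676372994471 -50.97081436701934
[[0.4684 0.3051 0.112 ]
 [0.5203 0.346  0.112 ]
 [0.559  0.2933 0.112 ]
 [0.5113 0.2656 0.112 ]] [0.5147 0.3025 0.112 ]
38.2 0.0661
-53.8 0.0654
-150.0 0.0551
137.4 0.0583
```

```bash
cat > nar.py <<'E'
from h import *
a=np.radians(38.3);n=np.array([np.cos(a),np.sin(a)])
z=np.r_[-n*np.sin(.08),-np.cos(.08)];T=np.r_[np.array([.5133,.3005])+n*.0277,.096]
E
python3 -c "
from nar import *
plan(T-.12*z,np.r_[n,0],z)"
```

```text
move-first [130.  366.4 -23.1] turn [-0.0224  0.0476  0.6001] turn-first [315.  229.   -5.3]
```

```bash
python3 -m pendant '{"travel":[[0,0,0],[16.2,45.8,-2.9],[16.2,45.8,-2.9],[16.2,45.8,-2.9],[16.2,45.8,-2.9],[16.2,45.8,-2.9],[16.2,45.8,-2.9],[16.2,45.8,-2.9],[16.2,45.8,-2.9],[0,0,0],[0,0,0],[0,0,0]],"delta_rot":[[0,0,0],[0,0,0],[0,0,0],[0,0,0],[0,0,0],[0,0,0],[0,0,0],[0,0,0],[-0.0056,0.012,0.15],[-0.0056,0.012,0.15],[-0.0056,0.012,0.15],[-0.0056,0.012,0.15]],"claw":[30,30,30,30,30,30,30,30,30,30,30,30]}' 80
python3 -c "
from nar import *
env.read_camera('side')
plan(T,np.r_[n,0],z)"
```

```text
clock: 21.1
ee_pos: [0.5444, 0.3227, 0.2167]
tcp_rot: [0.439, 0.898, -0.035, -0.017]
ft_force: [-0.4, -0.0, -0.9]
gripper_width: 0.0302
grasp_force: 0.0
move-first [  2.1  -1.  121.2] turn [ 0.0018 -0.     -0.0141] turn-first [  2.1  -0.7 121.2]
```

```bash
python3 -m pendant '{"travel":[[2,-0.8,20],[0,0,40],[0,0,35],[0,0,16],[0,0,10],[0,0,0],[0,0,0],[0,0,0],[0,0,0],[0,0,0],[0,0,0],[0,0,0]],"delta_rot":[[0,0,-0.013],[0,0,0],[0,0,0],[0,0,0],[0,0,0],[0,0,0],[0,0,0],[0,0,0],[0,0,0],[0,0,0],[0,0,0],[0,0,0]],"claw":[30,30,30,30,30,30,18,10,0,0,0,0]}' 80
python3 -m pendant '{"travel":[[0,-0.4,-5],[0,-1.6,-20],[0,-3.2,-40],[0,-3.2,-40],[0,-2.4,-30],[0,0,0]],"delta_rot":[[0,0,0],[0,0,0],[0,0,0],[0,0,0],[0,0,0],[0,0,0]],"claw":[0,0,0,0,0,0]}' 80
python3 - <<'E'
from h import *
o=env.get_obs();print(o["ft_force"],o["wrist_torque"])
C=np.array([.4772,-.3267]);a=np.radians(72.8);n=np.array([np.cos(a),np.sin(a)])
z=np.r_[-n*np.sin(.08),-np.cos(.08)]
plan(np.r_[C+n*.0277,.255],np.r_[n,0],z);s=env.read_camera("side")
E
```

```text
clock: 22.65
ee_pos: [0.5353, 0.3195, 0.0972]
tcp_rot: [0.43, 0.902, -0.034, -0.016]
ft_force: [0.8, 2.8, 5.8]
gripper_width: 0.006
grasp_force: 81.5
clock: 23.4
ee_pos: [0.5353, 0.319, 0.2333]
tcp_rot: [0.43, 0.902, -0.034, -0.016]
ft_force: [0.3, -0.4, -4.9]
gripper_width: 0.006
grasp_force: 80.1
[ 0.30767176 -0.41982211 -4.88638866] [ 0.1495866  -0.24812628  0.03530201]
move-first [-449.7 -429.1   11.1] turn [ 0.0042 -0.045  -0.5879] turn-first [-135.4 -606.1   26.9]
```

```bash
python3 -m pendant '{"travel":[[-18,-17.2,-6],[-31.5,-30,-6],[-38.2,-36.5,0.9],[-38.2,-36.5,0.9],[-38.2,-36.5,0.9],[-38.2,-36.5,0.9],[-38.2,-36.5,0.9],[-38.2,-36.5,0.9],[-38.2,-36.5,0.9],[-38.2,-36.5,0.9],[-38.2,-36.5,0.9],[-31.5,-30,0.8]],"delta_rot":[[0,0,0],[0,0,0],[0,0,0],[0,0,0],[0,0,0],[0,0,0],[0,0,0],[0,0,0],[0,0,0],[0,0,0],[0,0,0],[0,0,0]],"claw":[0,0,0,0,0,0,0,0,0,0,0,0]}' 80
python3 -m pendant '{"travel":[[-15,-14,0],[-6,-5,0],[0,0,0],[0,0,0],[0,0,0],[0,0,0],[0,0,0]],"delta_rot":[[0,-0.004,-0.05],[0,-0.009,-0.12],[0.001,-0.009,-0.13],[0.001,-0.009,-0.13],[0.001,-0.009,-0.12],[0,-0.003,-0.038],[0,0,0]],"claw":[0,0,0,0,0,0,0]}' 80
cat > tgt.py <<'E'
from h import *
C=np.array([.4772,-.3267]);a=np.radians(72.8);n=np.array([np.cos(a),np.sin(a)])
z=np.r_[-n*np.sin(.08),-np.cos(.08)]
E
python3 -c "
from tgt import *
plan(np.r_[C+n*.0277,.245],np.r_[n,0],z)"
```

```text
clock: 24.95
ee_pos: [0.4859, -0.2678, 0.2651]
tcp_rot: [0.431, 0.902, -0.035, -0.018]
ft_force: [-0.1, 0.1, -4.8]
gripper_width: 0.0053
grasp_force: 80.0
clock: 25.82
ee_pos: [0.4853, -0.2939, 0.2667]
tcp_rot: [0.15, 0.988, -0.039, -0.009]
ft_force: [-0.1, 1.0, -3.6]
gripper_width: 0.006
grasp_force: 80.1
move-first [-2.1 -4.3 22.1] turn [ 0.0003 -0.0067 -0.0004] turn-first [-2.  -4.3 22.1]
```

```bash
python3 -m pendant '{"travel":[[-2,-4.3,12],[0,0,10],[0,0,0],[0,0,0]],"delta_rot":[[0,-0.006,0],[0,0,0],[0,0,0],[0,0,0]],"claw":[0,0,0,0]}' 80
python3 - <<'E'
from tgt import *
s=env.read_camera("side");t=env.read_camera("top");np.save("pics/side6.npy",s);np.save("pics/top6.npy",t)
cv2.imwrite("pics/g6.png",np.hstack([cv2.resize(s[270:430,240:400],(400,400),interpolation=2),cv2.resize(t[190:310,430:550],(400,400),interpolation=2)])[:,:,::-1])
p,R=pose();n=R.as_matrix()[:,1].copy();n[2]=0;n/=np.linalg.norm(n);c=p-n*.0277;c[2]=p[2]-.0965
print(p.round(4),c.round(4),R.as_matrix().round(3).tolist());x=np.array([n[1],-n[0],0])
for zz,h,l in((.112,.033,"rim"),(0,.024,"foot")):
  for i,j in((-1,1),(1,1),(1,-1),(-1,-1)):
    q=proj("side",c+x*i*h+n*j*h+[0,0,zz]);print(l,q.round(1),((q-[240,270])*2.5).round())
E
```

```text
clock: 26.32
ee_pos: [0.4869, -0.3004, 0.2464]
tcp_rot: [0.149, 0.988, -0.04, -0.005]
ft_force: [0.5, 0.8, -4.5]
gripper_width: 0.0058
grasp_force: 80.0
[ 0.4871 -0.3005  0.2468] [ 0.4789 -0.327   0.1503] [[-0.955, 0.294, -0.021], [0.295, 0.952, -0.078], [-0.003, -0.081, -0.997]]
rim [298.1 303.4] [145.  83.]
rim [347.8 310.2] [269. 100.]
rim [341.5 352.4] [254. 206.]
rim [288.5 344.7] [121. 187.]
foot [303.9 357.4] [160. 218.]
foot [336.7 362.3] [242. 231.]
foot [332.1 391.8] [230. 305.]
foot [297.9 386.5] [145. 291.]
```

View pics/g6.png

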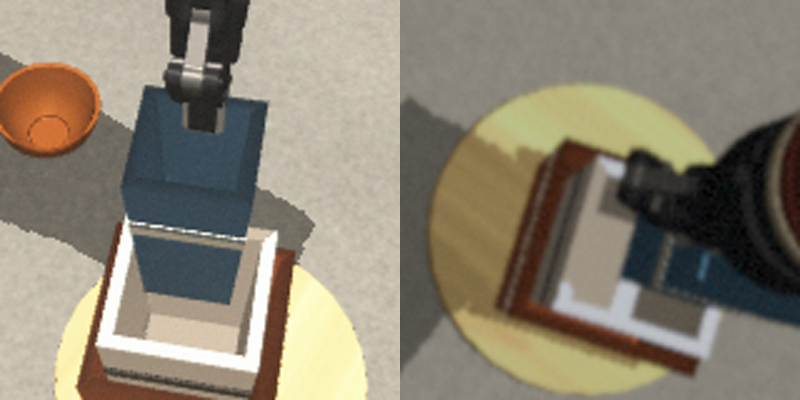

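```bash
python3 -m pendant '{"travel":[[1.7,0,0],[0,1.6,20],[0,2,25],[0,2,25],[0,1.2,15],[0,0.8,10],[0,0.4,5],[0,0.3,4],[0,0.2,2],[0,0,0],[0,0,0]],"delta_rot":[[0,0,0],[0,0,0],[0,0,0],[0,0,0],[0,0,0],[0,0,0],[0,0,0],[0,0,0],[0,0,0],[0,0,0],[0,0,0]],"claw":[0,0,0,0,0,0,0,0,0,0,0]}' 80
python3 - <<'E'
from h import *
p,R=pose();n=R.as_matrix()[:,1].copy();n[2]=0;n/=np.linalg.norm(n);print((p-n*.0277).round(4))
E
```

```text
clock: 27.8
ee_pos: [0.4856, -0.3001, 0.1404]
tcp_rot: [0.149, 0.988, -0.04, -0.005]
ft_force: [-0.6, -0.3, -3.7]
gripper_width: 0.0059
grasp_force: 80.0
[ 0.4774 -0.3266  0.1404]
```

```bash
python3 -m pendant '{"travel":[[0,0.2,2],[0,0.2,2],[0,0.2,2],[0,0.1,1.5],[0,0.1,1],[0,0,0]],"delta_rot":[[0,0,0],[0,0,0],[0,0,0],[0,0,0],[0,0,0],[0,0,0]],"claw":[0,0,0,0,0,0]}' 80
python3 -m pendant '{"travel":[[0,0.1,1],[0,0.1,0.7],[0,0,0]],"delta_rot":[[0,0,0],[0,0,0],[0,0,0]],"claw":[0,0,0]}' 80
```

```text
clock: 28.55
ee_pos: [0.4855, -0.2999, 0.1315]
tcp_rot: [0.149, 0.988, -0.04, -0.005]
ft_force: [-0.7, -0.3, -4.2]
gripper_width: 0.0056
grasp_force: 80.1
clock: 28.92
ee_pos: [0.4855, -0.2998, 0.1298]
tcp_rot: [0.149, 0.988, -0.04, -0.005]
ft_force: [-0.2, 0.0, -3.4]
gripper_width: 0.0054
grasp_force: 80.1
```

```bash
python3 -m pendant '{"travel":[[0,0.1,0.7],[0,0,0]],"delta_rot":[[0,0,0],[0,0,0]],"claw":[0,0]}' 80
python3 -m pendant '{"travel":[[0,0,0.6],[0,0,0]],"delta_rot":[[0,0,0],[0,0,0]],"claw":[0,0]}' 80
```

```text
clock: 29.18
ee_pos: [0.4857, -0.2998, 0.1294]
tcp_rot: [0.149, 0.988, -0.04, -0.005]
ft_force: [-0.2, 1.4, -1.6]
gripper_width: 0.006
grasp_force: 80.4
clock: 29.42
ee_pos: [0.4859, -0.2997, 0.1293]
tcp_rot: [0.149, 0.988, -0.04, -0.004]
ft_force: [0.1, 4.4, 5.5]
gripper_width: 0.0056
grasp_force: 81.4
```

```bash
python3 -m pendant '{"travel":[[0,0,0],[0,0,0],[0,0,0],[0,0,0],[0,0,-10],[0,0,-25],[0,0,-40],[0,0,-40],[0,10,-5],[0,50,0],[0,50,0],[0,50,0]],"delta_rot":[[0,0,0],[0,0,0],[0,0,0],[0,0,0],[0,0,0],[0,0,0],[0,0,0],[0,0,0],[0,0,0],[0,0,0],[0,0,0],[0,0,0]],"claw":[12,20,22,22,22,22,22,22,22,22,22,22]}' 80
python3 -m pendant '{"travel":[[0,40,0],[0,0,0],[0,0,0]],"delta_rot":[[0,0,0],[0,0,0],[0,0,0]],"claw":[22,22,22]}'
python3 - <<'E'
from h import *
s=env.read_camera("side");t=env.read_camera("top")
cv2.imwrite("pics/g7.png",np.hstack([cv2.resize(s[340:480,240:380],(400,400),interpolation=2),cv2.resize(t[190:310,430:550],(400,400),interpolation=2)])[:,:,::-1])
C=np.array([.4772,-.3267,0]);a=np.radians(72.7);n=np.array([np.cos(a),np.sin(a),0]);x=np.array([n[1],-n[0],0])
for i,j in((-1,1),(1,1),(1,-1),(-1,-1)):
    q=C+(x*i+n*j)*.033+[0,0,.144];print(((proj("side",q)-[240,340])*400/140).round(),((proj("top",q)-[430,190])*400/120).round()+[400,0])
E
```

```text
clock: 30.92
ee_pos: [0.5352, -0.1364, 0.2348]
tcp_rot: [0.149, 0.988, -0.04, -0.005]
ft_force: [0.6, -1.4, -0.2]
gripper_width: 0.0219
grasp_force: 0.0
clock: 31.3
ee_pos: [0.5467, -0.1002, 0.2318]
tcp_rot: [0.149, 0.988, -0.04, -0.005]
ft_force: [-0.0, -0.0, 0.4]
gripper_width: 0.0219
grasp_force: 0.0
[165.  39.] [593. 290.]
[292.  58.] [626. 178.]
[275. 174.] [739. 215.]
[140. 153.] [707. 327.]
```

View pics/g7.png

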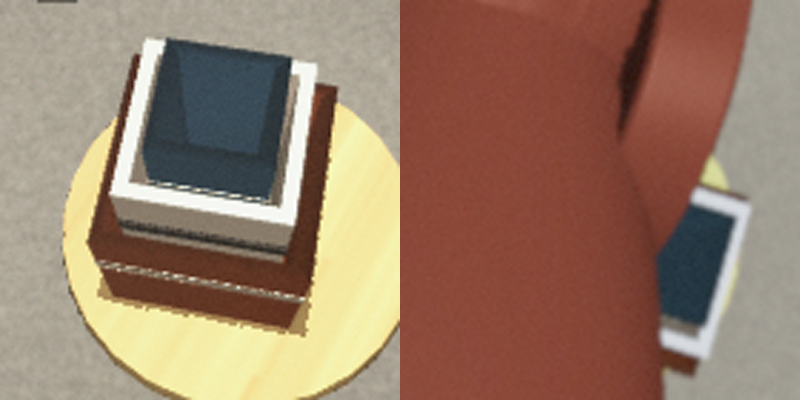

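All three pots are nested. The blue rim's back corners, at crop (165,39) and (292,57), match where a fully seated rim should appear. I'm handing in.

```bash
python3 -c "
from station import env
print(env.finish_job())"
```

```text
the job is handed in; nothing more can be done
None
```

I handed the job in at about 31 s: the white pot sits in the terracotta one on its bat and the blue pot stands upright in the white one, with both looking fully seated in the last pictures; the station gave no verdict.

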